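Lever open the switch box and set its switch to off

TASK

The grey switch box bolted to the bench is about to be wired in, so its switch has to be off. Use the scraper: put its blade into the gap at the front under the snap-shut cover, lever the cover off its catches and swing it right back on its hinge as far as it goes, then lay the scraper flat on the bench, clear of the box. Turn the black handle inside a quarter turn anticlockwise, from the bar mark to the ring mark, until it snaps home; leave the cover open and do not disturb the other things on the bench.

Things in the scene. Friction and masses are not known exactly. Their poses are not given: they have to be found in the camera images.
- switch_box: Grey moulded box, 160 (x) x 150 (y) mm, 104 mm high with cover shut, walls 4 mm. Origin: centre of its underside on the bench; +x from its front (side with the prying gap, towards the robot) to the hinge at the back, z up. Screwed down by feet that stand 19 mm out of its left and right (+-y) walls, 11 mm high; two black cable glands stand 20 mm out of its left (+y) wall.
- pry_gap (a point): Centre of the prying gap in the box's front wall, at the outer face (axes as the box). 60 mm wide (y), 7.5 mm high: its sill (top of the 4 mm wall there) is 86.5 mm above the bench, the underside of the shut cover at 94 mm. Free for 44 mm inwards; the blade goes in about 25 to 38 mm and the sill serves as fulcrum.
- cover_hinge (a point): Middle of the cover's hinge line, at the top of the back wall, 160 mm behind the gap and 94 mm above the bench; the hinge line runs along the box's y.
- cover (a joint): Angle of the box's flat grey cover, rad: 0 shut, 1.85 right back at its stop. Slab 160 x 150 x 10 mm, flush with the walls, 220 g. Two spring-ball catches hold its front edge with about 12 N until it has risen 5 mm (0.03 rad), clear at 9 mm. Stiff hinge: stays where it is left. Two tongues 16 mm wide hang 20 mm down under the front edge, 52 mm to either side of the middle.
- cover_lip (a point): Middle of the cover's lower front edge (moves with the cover; 160 mm from the hinge line; x along the cover to the hinge, z out of its upper side).
- switch_handle (a joint): Angle of the black rotary handle inside the box, rad, anticlockwise seen from above: 0 on (pointer at the bar mark, towards the hinge), 1.57 off (pointer at the ring mark, to the box's left, +y). A spring carries it over the middle into either detent; it takes 0.1 to 0.2 N m.
- handle_grip (a point): On the handle's vertical turning axis, at the box's middle, 81.5 mm above the bench, 10 mm below the top of the handle's upright grip bar: 45 mm long (along this point's x, the pointer's direction), 13 mm thick (y), 28 mm high. The box's inner wall faces are 76 mm (front, back) and 71 mm (sides) from the axis.
- scraper: Small scraper lying on the bench, 170 mm long, 60 g: plastic handle 24 mm wide and 18 mm high, and a thin flat steel blade, 2 mm thick and up to 44 mm wide. Origin: underside, middle of its length; the handle reaches from y = -85 mm to +15 mm, the blade from y = +15 mm to +85 mm; blade mid-plane 9 mm above the underside.
- blade_tip (a point): Middle of the scraper blade's end edge, at mid-thickness (axes as the scraper: y along the blade outwards, z up through its flat side).
- screwdriver_0: Screwdriver with an orange handle, 202 mm long, lying on the bench; a bystander. Origin: underside, middle.
- spanner_13: Combination spanner, 170 mm long, lying on the bench; a bystander. Origin: underside, middle.
- hex_key_0: L-shaped hex key, 88 x 33 mm, lying on the bench; a bystander. Origin: underside, middle.
- angle_bracket: Bent steel bracket, 55 x 42 mm and 50 mm high; a bystander. Origin: underside, middle.
- part_carton_a: Small brown carton, 95 x 62 x 45 mm; a bystander. Origin: underside, middle.
- bronze_bush: Flanged bronze bush, 40 mm across and 26 mm high, on the bench; a bystander. Origin: underside, middle.

How it is judged (in metres and radians):
On the way, in this order (a step that is already met when the one before it is completed fails the run):
1. the scraper's blade bears up under the cover and starts it off its catches (contact force between scraper and cover above 1 N and value of joint cover between 0.01 and 0.6 rad), for 0.1 s.
2. the cover is swung right back, well past upright (value of joint cover above 1.6 rad), for 0.2 s.
3. the handle has snapped to off (value of joint switch_handle above 1.4 rad), for 0.2 s.
At the end, for the whole second after the job is handed in: The cover stands open past upright (more than 1.6 rad), the handle rests in its off detent (more than 1.4 rad), and the scraper lies still and flat on the bench (both its middle and its blade tip less than 25 mm up), not touching the box (value of joint cover above 1.6 rad and value of joint switch_handle above 1.4 rad and height (world z) of each of scraper, blade_tip below 0.025 m and contact force between scraper and switch_box below 0.1 N and linear speed of scraper below 0.02 m/s).
It fails at once if a bystander (screwdriver, spanner, hex key, bracket, carton, bush) is moved by more than 30 mm (distance of any of screwdriver_0, spanner_13, hex_key_0, angle_bracket, part_carton_a, bronze_bush from where it was at the start of the episode above 0.03 m).
It also fails if it takes over 72 s, if anything falls off the work surface, if the arm or the gripper's body presses on something with over 40 N, if the wrist force passes 120 N, or if a joint passes its speed limit or range.

ROBOT

A 6-joint arm with a two-finger parallel gripper is mounted at the origin on a cart in front of the work surface, level with it; the furniture and walls round the work are solid. World frame = base frame: x ahead of the robot, y to its left, z up, the work surface at z = 0. Lengths are in mm, angles in rad, forces in N, time in s.
With the tool pointing down it reaches from about 325 to 1000 mm from the base axis. Payload 5.1 kg.
Tool frame: the origin (TCP) lies midway between the tips of the shut fingers; the grasp point (between the pads) lies behind it (arm.grasp_offset is the z of the grasp point in the tool frame, in mm); z points along the fingers, y is the line along which they close (so a half turn about z gives the same grasp; the last joint's range is limited). The gripper opens to 85 mm and grips with 20 to 120 N. Pads are 22 mm wide; open, the fingers measure 114 mm over their backs; the gripper's body (76 mm by 85 mm) begins 54 mm behind the grasp point. The pads swing forward as they close: fully open they stand 13 mm farther back than shut.
Start: joints at [-1.273, 0.124, 1.65, -0, 1.367, -0.083], TCP at [241.548, -603.439, 231.322] pointing down, gripper open.
Joint ranges: [-2.61, 2.61], [-1.02, 2.33], [0.03, 2.71], [-1.35, 4.49], [0.32, 2.68], [-2.91, 2.91]. Speed limits (rad/s): [2.57, 2.57, 3.14, 3.14, 3.14, 3.14].

INTERFACE

Orientations are given as a unit quaternion [w, x, y, z].
In Python, from rig import arm gives the robot as it stands. The module is installed in compiled form; this text tells all that it offers.
- The arm moves only by the tool play_rows, never from a script. Its argument "plan" is a list of rows, each a list of 6 numbers: the shift along the tool's x, y, z as a fraction of full scale, then the turn, a rotation vector about the tool's x, y, z as a fraction of full scale. In form: [[tx, ty, tz, rx, ry, rz], ...]. A call has 1 to 5 rows; each row is the pose to reach, as a shift and turn from the pose commanded when the call began, along the tool's axes at that moment, turning the shorter way round; what a row does not reach only later rows make up. Full scale, the value 1, is 0.5 m for a shift and 180 degrees for a turn. A row lasts 1/8 s, in which the tool goes at most 62.5 mm and 10.7 degrees, less where a joint would pass 70% of its speed; a pose out of reach is approached as far as the arm can. A call with a number of a shift or a turn outside -1 to 1 is refused whole. A call with a gripper value outside its range is refused whole. "fingers" is the opening, from -1 (shut) to 1 (fully open), set as the call begins (left out, the last holds). The fingers move at their own pace and stop on an object; the grip force is fixed at half the most. Time passes only in rows, so rows that repeat a pose let the fingers close. It gives the time, the measured TCP pose, the force, the opening and the grip force at its end, in the units of the state.
- arm.read_state(): the state, without advancing time (a new reading comes with each control period).
- arm.capture(name): name is "scene" or "top" or "wrist"; returns a dict with "img" (480x640x3 uint8, red, green, blue), "fx", "fy", "cx", "cy" (pixels), "eye" and "attitude" of the camera in the world; the wrist camera has in their place "tool_from_camera" (4x4, takes a point from camera to tool coordinates, whose origin is the TCP and whose axes are the flange's). Camera axes: x right, y down, z forward; pixel columns grow to the right and rows downward; lengths in mm; the calibration is good to about 2 mm. The wrist camera is an equidistant fisheye: a pixel r from the principal point sees the ray r / f radians off the axis. A picture is of the moment at which its call begins: read the wrist's pose just before it. There is no depth.
- arm.sign_off(): hands the job in; it is judged then, once.
The state is a dict: "t": time; "joints": joint angles; "joint_vel": joint speeds; "joint_torque": joint torques, N m; "tool_pos": TCP position; "eef_rot": TCP orientation; "force": force on the tool from outside, world axes, zero at the start; "moment": the same for the moment, N m; "grip_width": opening from 0.0 (shut) to 1.0 (fully open); "gripper_force": force on a finger pad.
Only numpy, scipy, OpenCV 4.12 (cv2) and the standard library are available. Lean on these libraries where they do the work, as an engineer would, in place of code of your own. Each camera call takes 0.05 s, during which the arm holds its last target. There are 200 camera calls.

## Working session

There is one attempt and no reset: what is moved stays moved. The work goes in short steps, Python scripts to look and compute and a tool call to move; the robot and the scene stay as the last step left them, time stands still between calls to the robot, and variables do not carry over. Pictures are saved under pics/ and viewed, at most 10 in all, crops included, and the job is handed in when it is done.

Besides the shell and the picture viewer there is one more tool, called after "Emit:" by a JSON object that holds its "name" and its "arguments". play_rows: Moves the arm, as the interface text tells. Its arguments: {"type":"object","properties":{"plan":{"type":"array","items":{"type":"array","items":{"type":"number","minimum":-1,"maximum":1}}},"fingers":{"type":"number"}},"required":["plan"]}

```bash
mkdir -p pics; cat > h.py <<'E'
import numpy as np, cv2
from scipy.spatial.transform import Rotation as R
from rig import arm
def q2R(q): q=np.asarray(q); return R.from_quat([q[1],q[2],q[3],q[0]]).as_matrix() if q.shape==(4,) else q
def ray(c,u,v):
    d=np.array([(u-c['cx'])/c['fx'],(v-c['cy'])/c['fy'],1.0]); return np.array(c['eye'],float), q2R(c['attitude'])@d
def on_z(c,u,v,z):
    e,d=ray(c,u,v); return e+d*(z-e[2])/d[2]
def proj(c,p):
    x=q2R(c['attitude']).T@(np.asarray(p,float)-c['eye']); return c['cx']+c['fx']*x[0]/x[2], c['cy']+c['fy']*x[1]/x[2]
def save(n,img): cv2.imwrite('pics/'+n+'.png',cv2.cvtColor(img,cv2.COLOR_RGB2BGR))
E
python3 - <<'E'
from h import *
print(arm.read_state(), arm.grasp_offset)
for n in ('scene','top'):
    c=arm.capture(n); save(n+'0',c['img']); print({k:v for k,v in c.items() if k!='img'})
E
```

```text
{'t': 0.0, 'joints': array([-1.27261282e+00,  1.24471092e-01,  1.65169990e+00,  1.78346644e-05,
        1.36751653e+00, -8.25967243e-02]), 'joint_vel': array([-0.00063472,  0.00032639, -0.00047018, -0.00042692,  0.00112948,
       -0.00146145]), 'joint_torque': array([ 1.64722815e-04, -4.23612177e+01, -3.65453911e+01, -1.75667992e-04,
        6.96352843e-03,  3.64063766e-06]), 'tool_pos': array([ 241.36392297, -602.850802  ,  230.05973516]), 'eef_rot': array([-1.04229595e-03,  9.81930287e-01,  1.89240096e-01, -1.04006998e-04]), 'force': array([-0.07216587, -0.08549346,  0.48265574]), 'moment': array([-0.02359754, -0.03420422,  0.00573741]), 'gripper_force': 0.0, 'grip_width': 1.0027470167147312} -18.700000000000003
{'fx': 448.9761688790858, 'fy': 448.9761688790858, 'cx': 320.0391883587248, 'cy': 240.84633039139703, 'eye': array([-42.03244995, 977.54566135, 802.88497023]), 'attitude': array([ 0.12645489, -0.22328434,  0.85468256, -0.45129922])}
{'fx': 450.05438115078186, 'fy': 450.05438115078186, 'cx': 320.2835986070382, 'cy': 235.85996402908344, 'eye': array([ 269.30925789,   44.71410695, 1289.65456444]), 'attitude': array([ 0.07381213, -0.69973893,  0.70667139, -0.07438241])}
```

View pics/scene0.png

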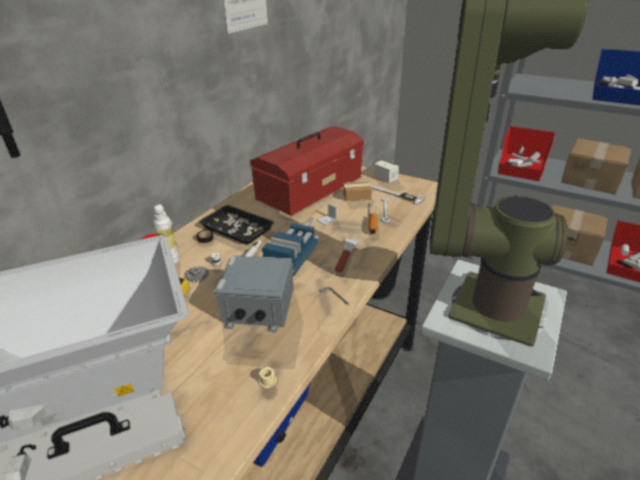

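View pics/top0.png

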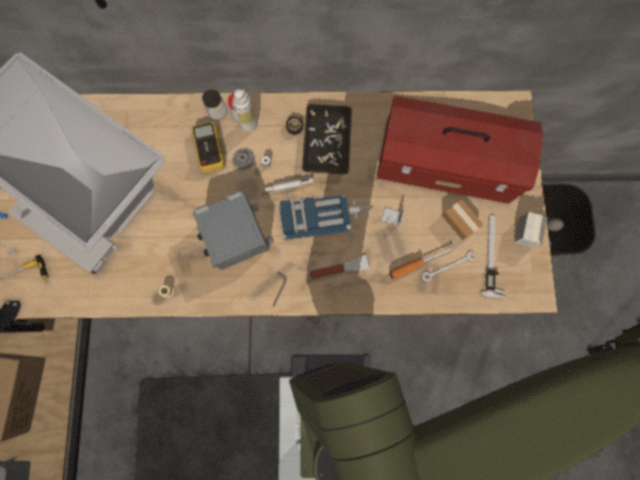

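```bash
python3 - <<'E'
from h import *
c=arm.capture('top'); s=arm.capture('scene')
for n,u,v,z in [('boxc',231,230,104),('FR',268,246,104),('FL',219,267,104),('BL',195,212,104),('BR',242,193,104),('scr tip',368,263,9),('scr end',310,273,9),('bush',166,291,10),('hex',280,288,3),('blue',315,215,30),('bin',98,270,50),('bracket',392,215,0),('sdr',420,262,10),('edge',320,315,0)]:
    print(n,on_z(c,u,v,z).round())
print(proj(c,[0,0,0]),proj(s,[0,0,0]))
im=c['img']; save('topbig',cv2.resize(im[170:320,150:400],None,fx=3.2,fy=3.2,interpolation=cv2.INTER_CUBIC))
im=s['img']; save('scbig',cv2.resize(im[200:400,180:420],None,fx=3,fy=3,interpolation=cv2.INTER_CUBIC))
E
```

```text
boxc [541. 284. 104.]
FR [496. 183. 104.]
FL [440. 312. 104.]
BL [592. 383. 104.]
BR [645. 257. 104.]
scr tip [461. -94.   9.]
scr end [434.  73.   9.]
bush [387. 481.  10.]
hex [393. 159.   3.]
blue [600.  57.  30.]
bin [443. 659.  50.]
bracket [ 605. -171.    0.]
sdr [ 462. -243.   10.]
edge [316.  45.   0.]
(np.float64(338.0765415293948), np.float64(434.4150901920819)) (np.float64(497.04014386809206), np.float64(306.88300350892763))
```

View pics/topbig.png

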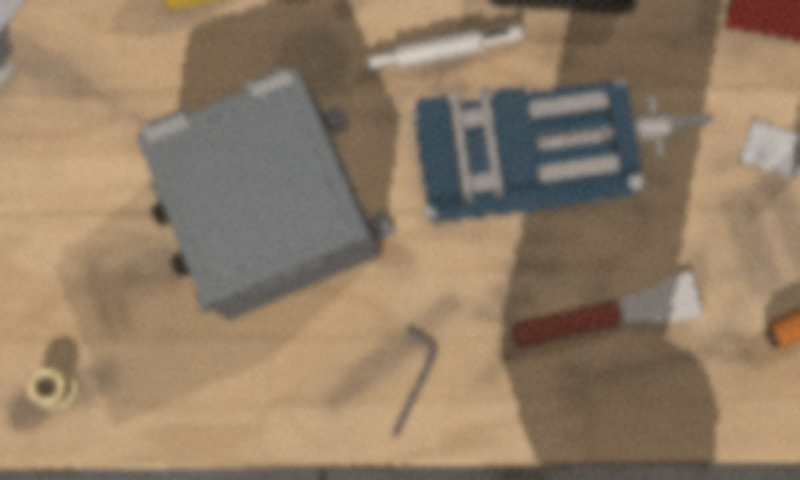

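View pics/scbig.png

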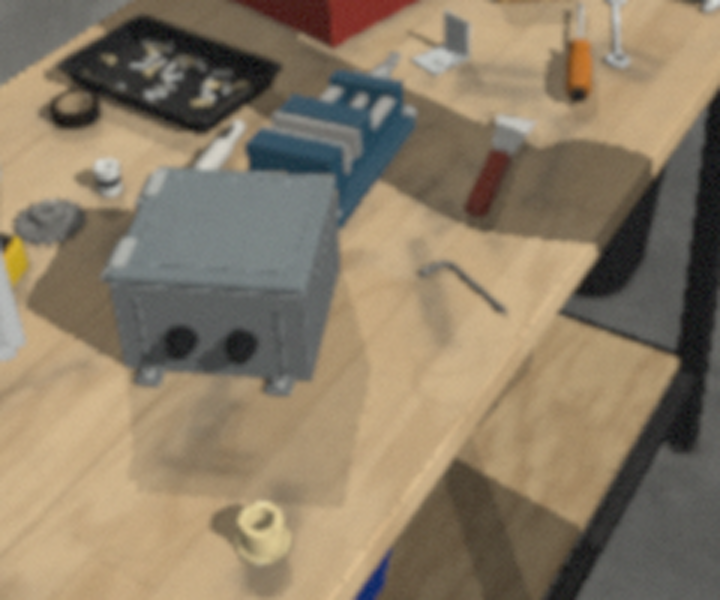

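```bash
cat >> h.py <<'E'
def Rdown(yawy,tilt=0):
    # tool z down, tool y at world yaw yawy (deg); tilt>0 about tool y (deg)
    a=np.radians(yawy); y=np.array([np.cos(a),np.sin(a),0]); z=np.array([0,0,-1.]); x=np.cross(y,z)
    return np.column_stack([x,y,z])@R.from_euler('y',tilt,degrees=True).as_matrix()
def rel(p,Rt,s=None):
    s=s or arm.read_state(); R0=q2R(s['eef_rot'])
    t=R0.T@(np.asarray(p)-s['tool_pos'])/500; r=R.from_matrix(R0.T@Rt).as_rotvec()/np.pi
    return np.r_[t,r].round(4).tolist()
def wcast(c,s,u,v,z=None):
    # equidistant fisheye ray -> world
    f=c['fx']; dx,dy=u-c['cx'],v-c['cy']; r=np.hypot(dx,dy); th=r/f
    d=np.array([np.sin(th)*dx/max(r,1e-9),np.sin(th)*dy/max(r,1e-9),np.cos(th)])
    T=np.array(c['tool_from_camera']); R0=q2R(s['eef_rot'])
    e=R0@T[:3,3]+s['tool_pos']; d=R0@T[:3,:3]@d
    return (e,d) if z is None else e+d*(z-e[2])/d[2]
def wproj(c,s,p):
    T=np.array(c['tool_from_camera']); R0=q2R(s['eef_rot'])
    x=T[:3,:3].T@(R0.T@(np.asarray(p,float)-s['tool_pos'])-T[:3,3]); r=np.hypot(x[0],x[1]); th=np.arctan2(r,x[2])
    return c['cx']+c['fx']*th*x[0]/r, c['cy']+c['fx']*th*x[1]/r
def tri(rays):
    A=np.zeros((3,3)); b=np.zeros(3)
    for e,d in rays:
        d=d/np.linalg.norm(d); M=np.eye(3)-np.outer(d,d); A+=M; b+=M@e
    return np.linalg.solve(A,b)
E
python3 - <<'E'
from h import *
c=arm.capture('wrist'); print({k:v for k,v in c.items() if k!='img'})
print(rel([440,30,260],Rdown(9)))
E
```

```text
{'fx': 371.64829954431775, 'fy': 371.64829954431775, 'cx': 317.4294528290272, 'cy': 245.17292312875358, 'tool_from_camera': array([[ 7.79231180e-04, -9.65255484e-01, -2.61306801e-01,
         6.54423059e+01],
       [ 9.99999524e-01,  9.05769421e-04, -3.63817904e-04,
        -7.92698123e-01],
       [ 5.87860936e-04, -2.61306393e-01,  9.65255730e-01,
        -1.42184603e+02],
       [ 0.00000000e+00,  0.00000000e+00,  0.00000000e+00,
         1.00000000e+00]])}
[0.8393, -1.0281, -0.0575, -0.0003, -0.0002, -0.4288]
```

Emit:
{"name": "play_rows", "arguments": {"plan": [[0.8,-0.98,-0.05,0,0,-0.43],[0.8,-0.98,-0.05,0,0,-0.43],[0.8,-0.98,-0.05,0,0,-0.43],[0.8,-0.98,-0.05,0,0,-0.43],[0.8,-0.98,-0.05,0,0,-0.43]], "fingers": 1}}

```text
t: 0.88
tool_pos: [335.2, -303.6, 243.8]
eef_rot: [0.0, 0.789, 0.615, 0.0]
force: [-0.2, -0.3, 0.3]
grip_width: 1.006
gripper_force: 0.0
```

```bash
python3 - <<'E'
from h import *
print(rel([440,30,260],Rdown(9)))
E
```

```text
[0.6982, 0.0402, -0.0325, 0.0002, 0.0001, -0.1286]
```

Emit:
{"name": "play_rows", "arguments": {"plan": [[0.7,0.04,-0.03,0,0,-0.13],[0.7,0.04,-0.03,0,0,-0.13],[0.7,0.04,-0.03,0,0,-0.13],[0.7,0.04,-0.03,0,0,-0.13],[0.7,0.04,-0.03,0,0,-0.13]]}}

```text
t: 1.5
tool_pos: [430.3, -6.1, 257.4]
eef_rot: [0.001, 0.65, 0.76, 0.0]
force: [1.0, -0.5, 0.3]
grip_width: 0.995
gripper_force: 0.0
```

Emit:
{"name": "play_rows", "arguments": {"plan": [[0.06,0,0,0,0,0],[0.06,0,0,0,0,0],[0.06,0,0,0,0,0]]}}

```text
t: 1.88
tool_pos: [425.4, 21.1, 257.0]
eef_rot: [0.0, 0.65, 0.76, -0.0]
force: [-0.0, 0.8, 0.3]
grip_width: 0.999
gripper_force: 0.0
```

```bash
python3 - <<'E'
from h import *
s=arm.read_state(); c=arm.capture('wrist'); print(s['tool_pos'],s['t']); save('w1',c['img']); np.savez('w1',s=s,c=c)
E
```

```text
[425.38392206  21.06337077 256.95929318] 1.875
```

View pics/w1.png

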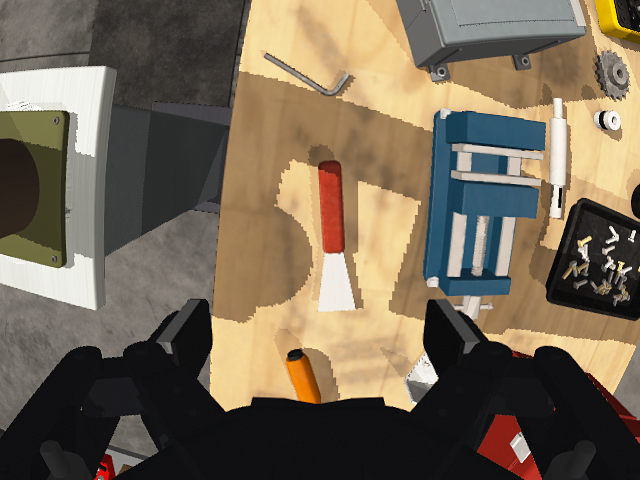

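```bash
python3 - <<'E'
from h import *
d=np.load('w1.npz',allow_pickle=True); s=d['s'].item(); c=d['c'].item()
def redmask(im,roi):
    h=cv2.cvtColor(im,cv2.COLOR_RGB2HSV); m=((h[...,0]<12)|(h[...,0]>172))&(h[...,1]>120)&(h[...,2]>40)
    k=np.zeros_like(m); a,b,e,f=roi; k[b:f,a:e]=m[b:f,a:e]; return k
m=redmask(c['img'],(290,140,370,270)); v,u=np.nonzero(m); r=cv2.minAreaRect(np.column_stack([u,v]).astype(np.float32)); print(r)
t=arm.capture('top'); mt=redmask(t['img'],(300,255,350,290)); vt,ut=np.nonzero(mt); print(ut.mean(),vt.mean(),len(ut))
P=tri([wcast(c,s,u.mean(),v.mean()),ray(t,ut.mean(),vt.mean())]); print('handle ctr tri',P)
for z in (9,): 
  for n,(a,b) in dict(end=(329,161),mid=(u.mean(),v.mean()),junc=(335,253),tip=(337.5,311)).items(): print(n,wcast(c,s,a,b,z))
E
```

```text
((331.2071533203125, 206.21115112304688), (92.2327880859375, 23.217838287353516), 87.1844482421875)
318.4878048780488 272.780487804878 123
handle ctr tri [426.39077777  45.83631736 114.50736179]
end [428.47656939  74.18275235   9.        ]
mid [438.59634926  27.21091117   9.        ]
junc [451.12160326 -23.20672895   9.        ]
tip [465.95630848 -91.70708097   9.        ]
```

```bash
python3 - <<'E'
from h import *
print(rel([441,16,60],Rdown(12.8)),rel([441,16,4],Rdown(12.8)))
E
```

```text
[-0.0136, 0.0294, 0.394, -0.0, 0.0001, -0.022] [-0.0136, 0.0294, 0.506, -0.0, 0.0001, -0.022]
```

Emit:
{"name": "play_rows", "arguments": {"plan": [[-0.0136,0.0294,0.2,0,0,-0.022],[-0.0136,0.0294,0.39,0,0,-0.022],[-0.0136,0.0294,0.39,0,0,-0.022],[-0.0136,0.0294,0.45,0,0,-0.022],[-0.0136,0.0294,0.48,0,0,-0.022]]}}

```text
t: 2.6
tool_pos: [439.1, 16.2, 14.5]
eef_rot: [-0.002, 0.624, 0.781, -0.001]
force: [-0.4, -0.0, 1.5]
grip_width: 0.999
gripper_force: 0.0
```

```bash
python3 - <<'E'
from h import *
print(rel([441,16,4],Rdown(12.8)))
s=arm.read_state(); c=arm.capture('wrist'); save('w2',c['img']); np.savez('w2',s=s,c=c)
E
```

```text
[-0.0012, 0.0038, 0.0209, -0.0015, -0.0004, -0.0002]
```

View pics/w2.png

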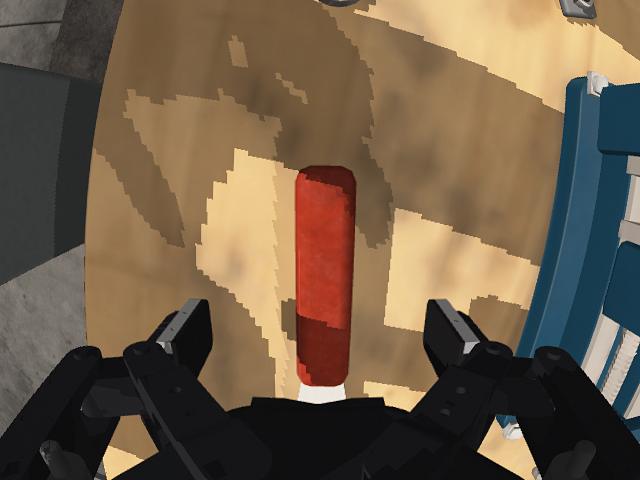

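Emit:
{"name": "play_rows", "arguments": {"plan": [[-0.001,0.004,0.022,-0.0015,0,0],[-0.001,0.004,0.022,-0.0015,0,0],[-0.001,0.004,0.022,-0.0015,0,0]]}}

```text
t: 3.02
tool_pos: [444.2, 17.0, 7.3]
eef_rot: [0.002, 0.623, 0.782, 0.003]
force: [0.2, -0.2, 0.0]
grip_width: 1.0
gripper_force: 0.0
```

Emit:
{"name": "play_rows", "arguments": {"plan": [[0,0,0,0,0,0],[0,0,0,0,0,0],[0,0,0,0,0,0],[0,0,0,0,0,0],[0,0,0,0,0,0]], "fingers": -1}}

```text
t: 3.65
tool_pos: [443.5, 17.0, 6.4]
eef_rot: [0.002, 0.623, 0.782, 0.002]
force: [0.5, 0.3, 2.9]
grip_width: 0.258
gripper_force: 60.5
```

Emit:
{"name": "play_rows", "arguments": {"plan": [[0,0,0,0,0,0],[0,0,0,0,0,0],[0,0,0,0,0,0]]}}

```text
t: 4.03
tool_pos: [443.5, 17.0, 6.4]
eef_rot: [0.002, 0.623, 0.782, 0.002]
force: [0.8, 0.4, 5.3]
grip_width: 0.262
gripper_force: 60.7
```

```bash
python3 - <<'E'
from h import *
d=np.load('w1.npz',allow_pickle=True); s1=d['s'].item(); c1=d['c'].item()
d=np.load('w2.npz',allow_pickle=True); s2=d['s'].item(); c2=d['c'].item()
print('end',tri([wcast(c1,s1,329,161),wcast(c2,s2,327,166)]))
s=arm.read_state(); print(s['tool_pos'],s['eef_rot'],s['force'])
E
```

```text
end [430.38266926  72.52662115 -40.26590095]
[443.5160355   17.04930094   6.40307449] [0.00180721 0.62322962 0.78203398 0.00210205] [0.79715998 0.44946984 5.25581774]
```

Emit:
{"name": "play_rows", "arguments": {"plan": [[0,0,-0.1,0,0,0],[0,0,-0.2,0,0,0],[0,0,-0.3,0,0,0],[0,0,-0.36,0,0,0]]}}

```text
t: 4.53
tool_pos: [442.4, 16.8, 188.0]
eef_rot: [0.002, 0.623, 0.782, 0.002]
force: [0.4, -0.3, 0.3]
grip_width: 0.263
gripper_force: 60.1
```

```bash
python3 - <<'E'
from h import *
print(rel([414,222,175],Rdown(115.6)))
E
```

```text
[0.4128, 0.0359, 0.0259, 0.0013, 0.002, -0.5706]
```

Emit:
{"name": "play_rows", "arguments": {"plan": [[0.41,0.036,0.026,0.0013,0.002,-0.5706],[0.41,0.036,0.026,0.0013,0.002,-0.5706],[0.41,0.036,0.026,0.0013,0.002,-0.5706],[0.41,0.036,0.026,0.0013,0.002,-0.5706],[0.41,0.036,0.026,0.0013,0.002,-0.5706]]}}

```text
t: 5.15
tool_pos: [412.6, 221.9, 171.5]
eef_rot: [-0.001, 0.198, 0.98, 0.0]
force: [-0.3, -0.2, -0.5]
grip_width: 0.261
gripper_force: 60.1
```

Emit:
{"name": "play_rows", "arguments": {"plan": [[0,0,0,0,0,-0.28],[0,0,0,0,0,-0.28],[0,0,0,0,0,-0.28],[0,0,0,0,0,-0.28],[0,0,0,0,0,-0.28]]}}

```text
t: 5.78
tool_pos: [413.2, 220.3, 171.7]
eef_rot: [-0.001, -0.236, 0.972, 0.001]
force: [0.2, 0.8, -0.7]
grip_width: 0.264
gripper_force: 60.1
```

```bash
python3 - <<'E'
from h import *
s=arm.read_state(); print(s['t'],s['tool_pos'],rel([414,222,175],Rdown(115.6)))
E
```

```text
5.775 [413.23736464 220.34321618 171.66922275] [-0.0029, 0.0023, -0.0067, 0.0005, -0.0002, 0.0093]
```

Emit:
{"name": "play_rows", "arguments": {"plan": [[0,0,0,0,0,0.009],[0,0,0,0,0,0.009],[0,0,0,0,0,0.009]]}}

```text
t: 6.15
tool_pos: [414.0, 220.6, 172.8]
eef_rot: [0.0, -0.219, 0.976, 0.001]
force: [-0.7, 0.3, -1.1]
grip_width: 0.259
gripper_force: 60.1
```

```bash
python3 - <<'E'
from h import *
s=arm.read_state(); c=arm.capture('wrist'); print(s['tool_pos'],s['eef_rot']); save('w3',c['img']); np.savez('w3',s=s,c=c)
E
```

```text
[413.95404294 220.64435927 172.83845857] [ 4.85141670e-04 -2.19241546e-01  9.75670073e-01  9.04028482e-04]
```

Emit:
{"name": "play_rows", "arguments": {"plan": [[-0.1,0,-0.16,0,0,0],[-0.12,0,-0.2,0,0,0],[-0.12,0,-0.2,0,0,0],[-0.12,0,-0.2,0,0,0],[-0.12,0,-0.2,0,0,0]]}}

```text
t: 6.82
tool_pos: [467.0, 245.7, 271.0]
eef_rot: [-0.001, -0.22, 0.976, 0.001]
force: [-0.1, -0.5, -0.9]
grip_width: 0.261
gripper_force: 60.1
```

```bash
python3 - <<'E'
from h import *
s=arm.read_state(); c=arm.capture('wrist'); print(s['tool_pos'],s['eef_rot']); save('w4',c['img']); np.savez('w4',s=s,c=c)
a=cv2.imread('pics/w3.png'); b=cv2.imread('pics/w4.png')
cv2.imwrite('pics/w34.png',np.vstack([a[150:450,:],b[150:450,:]]))
E
```

```text
[466.95970285 245.69644495 271.03150397] [-1.04524935e-03 -2.19642113e-01  9.75579734e-01  6.57083220e-04]
```

View pics/w34.png

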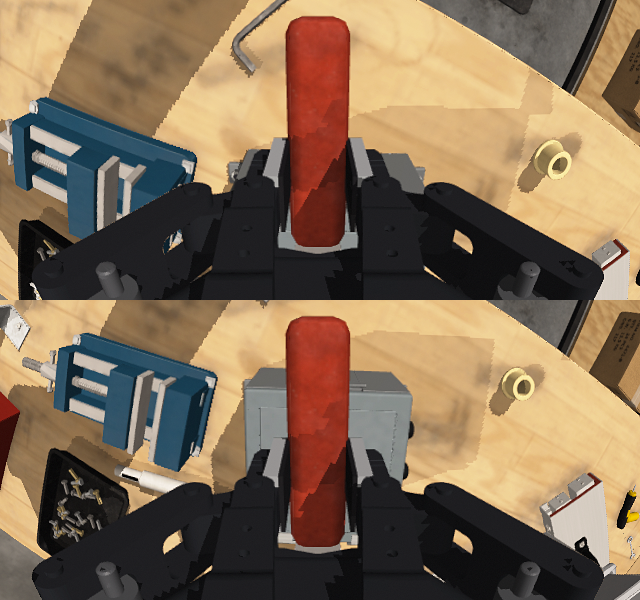

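```bash
python3 - <<'E'
import cv2,numpy as np
a=cv2.imread('pics/w4.png')[210:260,235:425]; b=cv2.imread('pics/w3.png')[280:360,220:430]
a=cv2.resize(a,None,fx=4,fy=4,interpolation=cv2.INTER_CUBIC); b=cv2.resize(b,(760,290),interpolation=cv2.INTER_CUBIC)
cv2.imwrite('pics/z34.png',np.vstack([a,b]))
E
```

```text
(no output)
```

View pics/z34.png

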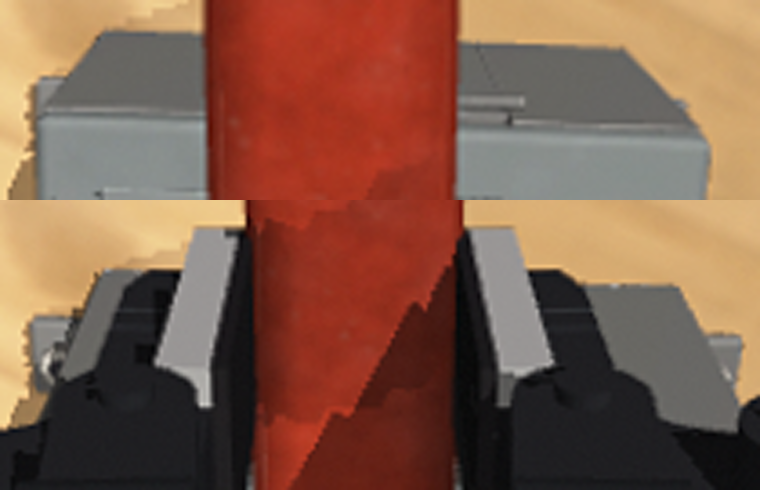

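```bash
python3 - <<'E'
from h import *
L=lambda n:(lambda d:(d['c'].item(),d['s'].item()))(np.load(n+'.npz',allow_pickle=True))
a=L('w4'); b=L('w3')
z=lambda u,v:(235+u/4,210+v/4); y=lambda u,v:(220+u/3.619,280+(v-200)/3.625)
fR4,fL4=z(105,32),z(622,48); fR3,fL3=y(108,270),y(683,286)
print('tri footR',tri([wcast(*a,*fR4),wcast(*b,*fR3)]),'footL',tri([wcast(*a,*fL4),wcast(*b,*fL3)]))
def rep(n,P,Q):
    d=Q-P; print(n,P.round(1),Q.round(1),'len',np.linalg.norm(d).round(1),'mid',((P+Q)/2).round(1),'yaw',np.degrees(np.arctan2(d[1],d[0]))-90)
rep('foot4',wcast(*a,*fR4,0),wcast(*a,*fL4,0)); rep('foot3',wcast(*b,*fR3,0),wcast(*b,*fL3,0))
for h in(98,104): rep('top4 %d'%h,wcast(*a,*z(40,114),h),wcast(*a,*z(706,132),h))
print('gap end',wcast(*a,*z(522,100),86.5),wcast(*a,*z(510,118),90))
E
```

```text
tri footR [505.53782189 195.11126199  -1.33322632] footL [444.92473528 330.15336007   3.95895377]
foot4 [505.3 194.8   0. ] [445.9 330.5   0. ] len 148.1 mid [475.6 262.6   0. ] yaw 23.648099973001564
foot3 [504.8 195.5   0. ] [445.5 332.7   0. ] len 149.5 mid [475.1 264.1   0. ] yaw 23.365781031133366
top4 98 [505.1 194.3  98. ] [445.1 330.3  98. ] len 148.6 mid [475.1 262.3  98. ] yaw 23.803735548049488
top4 104 [503.2 194.8 104. ] [444.4 328.1 104. ] len 145.8 mid [473.8 261.4 104. ] yaw 23.803735548049502
gap end [458.48292891 291.62334592  86.5       ] [462.82029447 290.27587047  90.        ]
```

```bash
cat >> h.py <<'E'
yaw=np.radians(23.6); H=np.array([np.cos(yaw),np.sin(yaw),0]); G=np.array([475.3,263,0]); UP=np.array([0,0,1.])
R0g=q2R([0.00180721,0.62322962,0.78203398,0.00210205]); xh=-R0g[:,0].copy(); xh[2]=0; xh/=np.linalg.norm(xh)
tip_t=R0g.T@(111.5*xh+(9-6.4)*UP)
def Rbl(pitch=0):
    # blade pointing along H, tip up by pitch deg
    Rn=R.from_rotvec([0,0,np.radians(23.6)-np.arctan2(xh[1],xh[0])]).as_matrix()@R0g
    left=np.cross(UP,H); return R.from_rotvec(-np.radians(pitch)*left).as_matrix()@Rn
def tipgo(d,z,pitch=0,s=None):
    # tip d mm past gap along H (neg = outside), height z
    Rt=Rbl(pitch); p=G+H*d+UP*z-Rt@tip_t; return rel(p,Rt,s)
def tipnow(s=None):
    s=s or arm.read_state(); Rt=q2R(s['eef_rot']); t=s['tool_pos']+Rt@tip_t; b=Rt@R0g.T@xh
    q=t-G; return dict(d=round(q@H,1),lat=round(q@np.cross(UP,H),1),z=round(t[2],1),pitch=round(np.degrees(np.arcsin(b[2])),2),yaw=round(np.degrees(np.arctan2(b[1],b[0])),2),F=s['force'].round(1),t=s['t'])
E
python3 - <<'E'
from h import *
print(tip_t,tipnow()); print(tipgo(-20,200),tipgo(-25,90.3))
E
```

```text
[-1.11500534e+02  1.42773902e-02 -2.57693792e+00] {'d': np.float64(97.0), 'lat': np.float64(-9.0), 'z': np.float64(273.6), 'pitch': np.float64(-0.1), 'yaw': np.float64(25.38), 'F': array([-0.1,  0.1, -0.6]), 't': 6.875}
[0.2329, 0.032, 0.148, -0.0012, -0.0006, 0.0099] [0.2426, 0.032, 0.3674, -0.0012, -0.0006, 0.0099]
```

Emit:
{"name": "play_rows", "arguments": {"plan": [[0.12,0.016,0.074,-0.0012,-0.0006,0.01],[0.24,0.032,0.148,-0.0012,-0.0006,0.01],[0.2426,0.032,0.25,-0.0012,-0.0006,0.01],[0.2426,0.032,0.33,-0.0012,-0.0006,0.01],[0.2426,0.032,0.367,-0.0012,-0.0006,0.01]]}}

```text
t: 7.5
tool_pos: [348.8, 207.8, 85.6]
eef_rot: [-0.002, -0.204, 0.979, 0.002]
force: [-0.3, -0.5, 0.1]
grip_width: 0.263
gripper_force: 60.1
```

Emit:
{"name": "play_rows", "arguments": {"plan": [[0,0,0,0,0,0],[0,0,0,0,0,0],[0,0,0,0,0,0],[0,0,0,0,0,0]]}}

```text
t: 8.0
tool_pos: [352.6, 209.3, 90.5]
eef_rot: [0.002, -0.204, 0.979, 0.003]
force: [-0.0, -0.5, -0.4]
grip_width: 0.262
gripper_force: 60.1
```

```bash
python3 - <<'E'
from h import *
print(tipnow(),tipnow()); print(tipgo(-25,90.3))
E
```

```text
{'d': np.float64(-22.4), 'lat': np.float64(-0.1), 'z': np.float64(93.7), 'pitch': np.float64(0.3), 'yaw': np.float64(23.58), 'F': array([-0. , -0.5, -0.4]), 't': 8.0} {'d': np.float64(-22.4), 'lat': np.float64(-0.1), 'z': np.float64(93.7), 'pitch': np.float64(0.3), 'yaw': np.float64(23.58), 'F': array([-0. , -0.5, -0.4]), 't': 8.0}
[0.0052, 0.0, 0.0056, -0.0, 0.0017, -0.0001]
```

Emit:
{"name": "play_rows", "arguments": {"plan": [[0.005,0,0.006,0,0.0017,0],[0.005,0,0.006,0,0.0017,0],[0.005,0,0.006,0,0.0017,0],[0.005,0,0.006,0,0.0017,0]]}}

```text
t: 8.5
tool_pos: [349.6, 208.1, 86.5]
eef_rot: [-0.001, -0.204, 0.979, 0.002]
force: [0.6, 0.4, 0.1]
grip_width: 0.259
gripper_force: 60.1
```

```bash
python3 - <<'E'
from h import *
print(tipnow()); print(tipgo(-5,90.3),tipgo(31,90.3))
E
```

```text
{'d': np.float64(-25.6), 'lat': np.float64(-0.0), 'z': np.float64(88.9), 'pitch': np.float64(-0.12), 'yaw': np.float64(23.59), 'F': array([0.6, 0.4, 0.1]), 't': 8.5}
[-0.0413, 0.0001, -0.0025, -0.0001, -0.0006, -0.0001] [-0.1133, 0.0001, -0.0026, -0.0001, -0.0006, -0.0001]
```

Emit:
{"name": "play_rows", "arguments": {"plan": [[-0.03,0,-0.0025,0,-0.0006,0],[-0.045,0,-0.0025,0,-0.0006,0],[-0.055,0,-0.0025,0,-0.0006,0],[-0.065,0,-0.0025,0,-0.0006,0],[-0.065,0,-0.0025,0,-0.0006,0]]}}

```text
t: 9.12
tool_pos: [379.6, 221.1, 87.7]
eef_rot: [-0.001, -0.204, 0.979, 0.003]
force: [-0.8, -0.5, -0.5]
grip_width: 0.259
gripper_force: 60.1
```

```bash
python3 - <<'E'
from h import *
print(tipnow()); print(tipgo(31,90.3))
E
```

```text
{'d': np.float64(7.0), 'lat': np.float64(-0.0), 'z': np.float64(90.2), 'pitch': np.float64(-0.02), 'yaw': np.float64(23.59), 'F': array([-0.8, -0.5, -0.5]), 't': 9.125}
[-0.048, 0.0, -0.0001, -0.0, -0.0001, -0.0001]
```

Emit:
{"name": "play_rows", "arguments": {"plan": [[-0.012,0,0,0,0,0],[-0.024,0,0,0,0,0],[-0.036,0,0,0,0,0],[-0.048,0,0,0,0,0],[-0.048,0,0,0,0,0]]}}

```text
t: 9.75
tool_pos: [401.9, 230.9, 87.8]
eef_rot: [-0.0, -0.204, 0.979, 0.003]
force: [-1.1, -0.1, -0.4]
grip_width: 0.264
gripper_force: 60.1
```

```bash
python3 - <<'E'
from h import *
print(tipnow())
s=arm.capture('scene'); 
for q in (tipnow,): pass
a=proj(s,G+UP*90); print(a); x,y=int(a[0]),int(a[1]); save('ins',cv2.resize(s['img'][y-60:y+60,x-70:x+90],None,fx=5,fy=5,interpolation=cv2.INTER_CUBIC))
# levering targets: keep blade mid at wall (d~2) at 87.5+, pitch up
for p in (5,10,15,20):
    print(p, tipgo(2+29*np.cos(np.radians(p)),88+29*np.sin(np.radians(p)),p))
E
```

```text
{'d': np.float64(31.4), 'lat': np.float64(-0.1), 'z': np.float64(90.4), 'pitch': np.float64(-0.0), 'yaw': np.float64(23.59), 'F': array([-1.1, -0.1, -0.4]), 't': 9.75}
(np.float64(286.36611022845716), np.float64(280.52273601035984))
5 [-0.001, -0.0001, 0.0189, -0.0, -0.0279, -0.0002]
10 [-0.0033, -0.0001, 0.0331, -0.0, -0.0557, -0.0003]
15 [-0.0069, -0.0002, 0.0471, -0.0, -0.0834, -0.0005]
20 [-0.0117, -0.0003, 0.0607, -0.0, -0.1112, -0.0007]
```

View pics/ins.png

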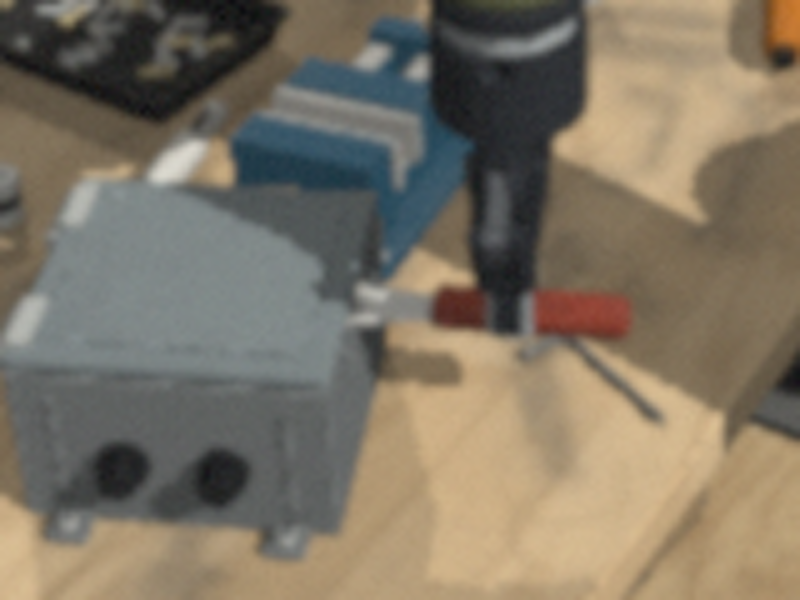

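Emit:
{"name": "play_rows", "arguments": {"plan": [[-0.001,0,0.019,0,-0.028,0],[-0.003,0,0.033,0,-0.0557,0],[-0.007,0,0.047,0,-0.0834,0],[-0.0117,0,0.06,0,-0.111,0],[-0.0117,0,0.06,0,-0.111,0]]}}

```text
t: 10.42
tool_pos: [405.1, 232.5, 56.6]
eef_rot: [0.168, -0.201, 0.964, 0.038]
force: [-1.2, -0.6, 0.0]
grip_width: 0.26
gripper_force: 60.4
```

```bash
python3 - <<'E'
from h import *
print(tipnow(), arm.read_state()['moment'])
for z in (97,100,103,107): print(z, tipgo(29.3,z,22))
E
```

```text
{'d': np.float64(27.5), 'lat': np.float64(-0.0), 'z': np.float64(96.8), 'pitch': np.float64(19.82), 'yaw': np.float64(23.48), 'F': array([-1.2, -0.6,  0. ]), 't': 10.425} [-0.08854959  0.20256179 -0.03230135]
97 [-0.0039, -0.0004, 0.0094, -0.0002, -0.0121, -0.0007]
100 [-0.006, -0.0004, 0.0038, -0.0002, -0.0121, -0.0007]
103 [-0.008, -0.0004, -0.0019, -0.0002, -0.0121, -0.0007]
107 [-0.0107, -0.0003, -0.0094, -0.0002, -0.0121, -0.0007]
```

Emit:
{"name": "play_rows", "arguments": {"plan": [[-0.004,0,0.0065,0,-0.012,0],[-0.006,0,0.0038,0,-0.012,0],[-0.007,0,0.001,0,-0.012,0],[-0.008,0,-0.0019,0,-0.012,0],[-0.008,0,-0.0019,0,-0.012,0]]}}

```text
t: 11.05
tool_pos: [409.4, 234.4, 59.5]
eef_rot: [0.187, -0.2, 0.961, 0.042]
force: [-0.7, -1.4, -2.7]
grip_width: 0.262
gripper_force: 59.8
```

```bash
python3 - <<'E'
from h import *
print(tipnow(), arm.read_state()['moment'])
s=arm.capture('scene'); im=s['img']; save('lev',cv2.resize(im[220:340,215:375],None,fx=5,fy=5,interpolation=cv2.INTER_CUBIC))
np.save('lev',im)
for z in (107,112,118): print(z, tipgo(29.3,z,22))
E
```

```text
{'d': np.float64(30.6), 'lat': np.float64(-0.1), 'z': np.float64(103.8), 'pitch': np.float64(22.03), 'yaw': np.float64(23.46), 'F': array([-0.7, -1.4, -2.7]), 't': 11.05} [-0.39660429  0.81337906  0.01619564]
107 [-0.0, -0.0002, -0.0071, -0.0002, 0.0003, -0.0007]
112 [-0.0038, -0.0001, -0.0164, -0.0002, 0.0003, -0.0007]
118 [-0.0083, -0.0001, -0.0275, -0.0002, 0.0003, -0.0007]
```

View pics/lev.png

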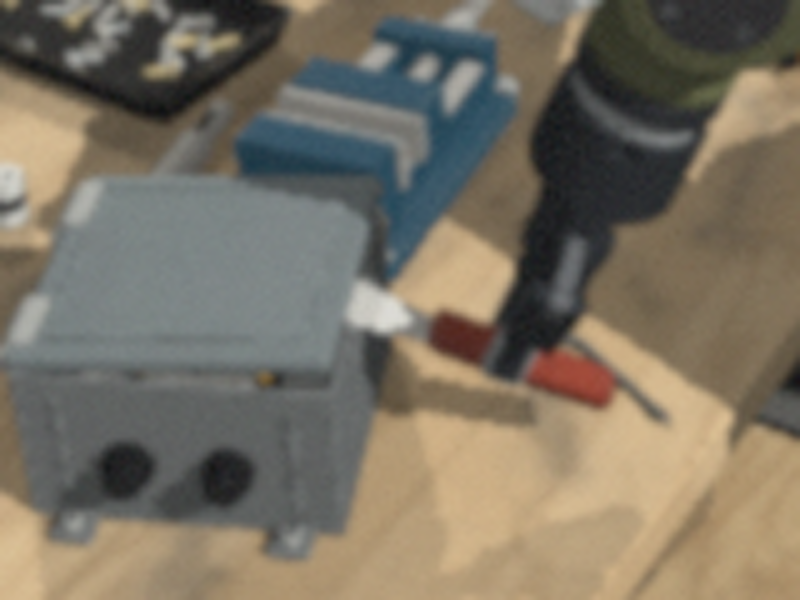

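```bash
python3 - <<'E'
from h import *
for a in (.15,.3,.45,.6,.75): print(a, tipgo(160-126*np.cos(a),93+126*np.sin(a),22))
E
```

```text
0.15 [-0.015, -0.0001, -0.0115, -0.0002, 0.0003, -0.0007]
0.3 [-0.0366, 0.0001, -0.0424, -0.0002, 0.0003, -0.0007]
0.45 [-0.0626, 0.0003, -0.0698, -0.0002, 0.0003, -0.0007]
0.6 [-0.0924, 0.0004, -0.093, -0.0002, 0.0003, -0.0007]
0.75 [-0.1254, 0.0006, -0.1114, -0.0002, 0.0003, -0.0007]
```

Emit:
{"name": "play_rows", "arguments": {"plan": [[-0.015,0,-0.0115,0,0,0],[-0.0366,0,-0.0424,0,0,0],[-0.0626,0,-0.07,0,0,0],[-0.0924,0,-0.093,0,0,0],[-0.1254,0,-0.1114,0,0,0]]}}

```text
t: 11.72
tool_pos: [445.2, 249.6, 137.0]
eef_rot: [0.188, -0.2, 0.961, 0.042]
force: [-2.1, -0.5, -3.3]
grip_width: 0.26
gripper_force: 59.9
```

```bash
python3 - <<'E'
from h import *
print(tipnow(), arm.read_state()['moment'])
s=arm.capture('scene')
def cov(a,l,z=0):  # point on cover underside, l lateral, at lip
    return G+H*(160-160*np.cos(a))+UP*(94+160*np.sin(a))+np.cross(UP,H)*l
for a in (0.5,.7,.75): print(a,[np.round(proj(s,cov(a,l))) for l in(-75,75)])
for a in (.9,1.05,1.2,1.35,1.5): print(a, tipgo(160-126*np.cos(a),93+126*np.sin(a),22))
E
```

```text
{'d': np.float64(69.2), 'lat': np.float64(-0.5), 'z': np.float64(181.6), 'pitch': np.float64(22.24), 'yaw': np.float64(23.47), 'F': array([-2.1, -0.5, -3.3]), 't': 11.725} [-0.27784603  0.86211667  0.10129635]
0.5 [array([282., 237.]), array([270., 273.])]
0.7 [array([274., 228.]), array([262., 264.])]
0.75 [array([272., 226.]), array([259., 261.])]
0.9 [-0.0233, 0.0009, -0.0065, -0.0002, 0.0031, -0.0007]
1.05 [-0.0603, 0.001, -0.0141, -0.0002, 0.0031, -0.0007]
1.2 [-0.098, 0.0011, -0.0161, -0.0002, 0.0031, -0.0007]
1.35 [-0.1356, 0.0011, -0.0124, -0.0002, 0.0031, -0.0007]
1.5 [-0.1722, 0.0012, -0.0031, -0.0002, 0.0031, -0.0007]
```

Emit:
{"name": "play_rows", "arguments": {"plan": [[-0.0233,0.001,-0.0065,0,0.002,0],[-0.0603,0.001,-0.014,0,0.002,0],[-0.098,0.001,-0.016,0,0.002,0],[-0.1356,0.001,-0.0124,0,0.002,0],[-0.1722,0.001,-0.003,0,0.002,0]]}}

```text
t: 12.4
tool_pos: [518.5, 281.8, 170.7]
eef_rot: [0.186, -0.2, 0.961, 0.041]
force: [-2.6, -0.9, 0.2]
grip_width: 0.258
gripper_force: 60.4
```

```bash
python3 - <<'E'
from h import *
print(tipnow(), arm.read_state()['moment'])
for a in (1.5,1.6,1.7,1.8,1.83): print(a, tipgo(160-126*np.cos(a),93+126*np.sin(a),22))
E
```

```text
{'d': np.float64(149.5), 'lat': np.float64(-0.3), 'z': np.float64(214.8), 'pitch': np.float64(21.97), 'yaw': np.float64(23.45), 'F': array([-2.6, -0.9,  0.2]), 't': 12.4} [-0.16060016  0.40972117 -0.08993759]
1.5 [-0.0058, 0.0002, -0.0059, -0.0002, -0.0002, -0.0008]
1.6 [-0.0293, 0.0002, 0.0031, -0.0002, -0.0002, -0.0008]
1.7 [-0.0519, 0.0002, 0.0143, -0.0002, -0.0002, -0.0008]
1.8 [-0.0732, 0.0002, 0.0278, -0.0002, -0.0002, -0.0008]
1.83 [-0.0793, 0.0002, 0.0322, -0.0002, -0.0002, -0.0008]
```

Emit:
{"name": "play_rows", "arguments": {"plan": [[-0.0293,0,0.003,0,0,0],[-0.052,0,0.0143,0,0,0],[-0.0732,0,0.0278,0,0,0],[-0.08,0,0.0322,0,0,0],[-0.08,0,0.0322,0,0,0]]}}

```text
t: 13.02
tool_pos: [556.4, 298.4, 169.1]
eef_rot: [0.185, -0.2, 0.961, 0.041]
force: [-0.2, -0.3, -0.8]
grip_width: 0.266
gripper_force: 60.1
```

Emit:
{"name": "play_rows", "arguments": {"plan": [[-0.006,0,0.003,0,0,0],[-0.006,0,0.003,0,0,0],[-0.006,0,0.003,0,0,0]]}}

```text
t: 13.4
tool_pos: [558.6, 299.4, 168.3]
eef_rot: [0.184, -0.2, 0.961, 0.041]
force: [-2.3, -1.1, -0.5]
grip_width: 0.257
gripper_force: 60.2
```

```bash
python3 - <<'E'
from h import *
print(tipnow(), arm.read_state()['moment'])
print(tipgo(40,220,10),tipgo(-60,220,0))
E
```

```text
{'d': np.float64(193.5), 'lat': np.float64(-0.2), 'z': np.float64(212.0), 'pitch': np.float64(21.72), 'yaw': np.float64(23.46), 'F': array([-2.3, -1.1, -0.5]), 't': 13.4} [-0.27154102  0.54786558 -0.01914687]
[0.2757, 0.0002, -0.174, -0.0001, 0.0651, -0.0004] [0.4511, 0.0004, -0.2855, -0.0, 0.1207, -0.0001]
```

Emit:
{"name": "play_rows", "arguments": {"plan": [[0.1,0,-0.06,0,0.02,0],[0.2,0,-0.12,0,0.06,0],[0.3,0,-0.18,0,0.09,0],[0.4,0,-0.25,0,0.12,0],[0.45,0,-0.285,0,0.1207,0]]}}

```text
t: 14.02
tool_pos: [318.9, 194.5, 219.0]
eef_rot: [0.002, -0.204, 0.979, 0.003]
force: [0.4, 0.1, 0.2]
grip_width: 0.261
gripper_force: 60.1
```

```bash
python3 - <<'E'
from h import *
print(tipnow()); print(rel([443.5,17,150],R0g))
E
```

```text
{'d': np.float64(-59.3), 'lat': np.float64(-0.2), 'z': np.float64(222.0), 'pitch': np.float64(0.24), 'yaw': np.float64(23.6), 'F': array([0.4, 0.1, 0.2]), 't': 14.025}
[-0.0857, -0.4258, 0.136, 0.0013, -0.0021, 0.5594]
```

Emit:
{"name": "play_rows", "arguments": {"plan": [[-0.0857,-0.4258,0.136,0.0013,-0.002,0.5594],[-0.0857,-0.4258,0.136,0.0013,-0.002,0.5594],[-0.0857,-0.4258,0.136,0.0013,-0.002,0.5594],[-0.0857,-0.4258,0.136,0.0013,-0.002,0.5594],[-0.0857,-0.4258,0.136,0.0013,-0.002,0.5594]]}}

```text
t: 14.65
tool_pos: [444.7, 14.8, 147.7]
eef_rot: [0.001, 0.265, 0.964, 0.002]
force: [-0.4, 0.1, -0.6]
grip_width: 0.261
gripper_force: 60.1
```

Emit:
{"name": "play_rows", "arguments": {"plan": [[0,0,0,0,0,0.26],[0,0,0,0,0,0.26],[0,0,0,0,0,0.26],[0,0,0,0,0,0.26],[0,0,0,0,0,0.26]]}}

```text
t: 15.28
tool_pos: [444.4, 16.9, 149.0]
eef_rot: [0.001, 0.623, 0.782, 0.003]
force: [-0.6, -0.2, -1.1]
grip_width: 0.261
gripper_force: 60.1
```

```bash
python3 - <<'E'
from h import *
print(arm.read_state()['tool_pos'],rel([443.5,17,20],R0g),rel([443.5,17,7.5],R0g))
E
```

```text
[444.41357149  16.94413863 149.01912957] [0.0001, -0.0031, 0.258, -0.0001, -0.0006, 0.0001] [0.0, -0.0033, 0.283, -0.0001, -0.0006, 0.0001]
```

Emit:
{"name": "play_rows", "arguments": {"plan": [[0,-0.003,0.1,0,-0.0006,0],[0,-0.003,0.18,0,-0.0006,0],[0,-0.003,0.24,0,-0.0006,0],[0,-0.003,0.258,0,-0.0006,0],[0,-0.003,0.258,0,-0.0006,0]]}}

```text
t: 15.9
tool_pos: [442.9, 17.0, 19.8]
eef_rot: [0.001, 0.622, 0.783, 0.001]
force: [0.4, 0.6, -0.1]
grip_width: 0.261
gripper_force: 60.1
```

Emit:
{"name": "play_rows", "arguments": {"plan": [[0,0,0,0,0,0],[0,0,0,0,0,0]]}}

```text
t: 16.15
tool_pos: [443.6, 16.9, 20.8]
eef_rot: [0.002, 0.622, 0.783, 0.002]
force: [-0.6, 0.2, -0.8]
grip_width: 0.261
gripper_force: 60.1
```

```bash
python3 - <<'E'
from h import *
print(arm.read_state()['tool_pos'],rel([443.5,17,7],R0g))
E
```

```text
[443.62288253  16.93414429  20.80728284] [0.0002, -0.0004, 0.0276, -0.0, -0.0, 0.001]
```

Emit:
{"name": "play_rows", "arguments": {"plan": [[0,0,0.01,0,0,0],[0,0,0.018,0,0,0],[0,0,0.024,0,0,0],[0,0,0.027,0,0,0],[0,0,0.027,0,0,0]]}}

```text
t: 16.77
tool_pos: [442.2, 17.1, 6.4]
eef_rot: [-0.0, 0.622, 0.783, 0.001]
force: [-4.3, 0.4, 7.5]
grip_width: 0.26
gripper_force: 61.0
```

Emit:
{"name": "play_rows", "arguments": {"plan": [[0,0,0,0,0,0],[0,0,0,0,0,0],[0,0,0,0,0,0],[0,0,0,0,0,0],[0,0,0,0,0,0]], "fingers": 1}}

```text
t: 17.4
tool_pos: [442.4, 17.0, 5.8]
eef_rot: [0.0, 0.622, 0.783, 0.001]
force: [-1.3, -0.1, -0.4]
grip_width: 0.999
gripper_force: 0.0
```

Emit:
{"name": "play_rows", "arguments": {"plan": [[0,0,-0.04,0,0,0],[0,0,-0.14,0,0,0],[0,0,-0.26,0,0,0],[0,0,-0.38,0,0,0],[0,0,-0.5,0,0,0]]}}

```text
t: 18.02
tool_pos: [441.4, 16.8, 257.8]
eef_rot: [0.001, 0.622, 0.783, 0.001]
force: [1.0, 0.3, 0.1]
grip_width: 1.006
gripper_force: 0.0
```

Emit:
{"name": "play_rows", "arguments": {"plan": [[0,0,0,0,0,0],[0,0,0,0,0,0],[0,0,0,0,0,0]]}}

```text
t: 18.4
tool_pos: [440.8, 16.8, 253.6]
eef_rot: [-0.001, 0.622, 0.783, 0.0]
force: [0.2, -0.1, -1.4]
grip_width: 0.998
gripper_force: 0.0
```

```bash
python3 - <<'E'
from h import *
s=arm.read_state(); c=arm.capture('wrist'); save('w5',c['img']); np.savez('w5',s=s,c=c); print(s['tool_pos'],s['grip_width'])
h=cv2.cvtColor(c['img'],cv2.COLOR_RGB2HSV); m=(((h[...,0]<8)|(h[...,0]>174))&(h[...,1]>130)&(h[...,2]>50)).astype(np.uint8)
n,l,st,ce=cv2.connectedComponentsWithStats(m)
for i in range(1,n):
    if st[i,4]>300:
        v,u=np.nonzero(l==i); r=cv2.minAreaRect(np.column_stack([u,v]).astype(np.float32)); print(st[i],r, wcast(c,s,*ce[i],9).round(1))
t=arm.capture('top')
B=G+H*80
print([np.round(proj(t,p)) for p in (B+UP*81,)])
print(rel([555.3,290,250],Rdown(113.6)))
E
```

```text
[440.81009222  16.81496983 253.5873932 ] 0.998024737497432
[ 308  155   23   94 2067] ((318.9999694824219, 201.49996948242188), (92.99998474121094, 21.999996185302734), 90.0) [439.1  27.7   9. ]
[ 477  414   65   66 2045] ((517.8745727539062, 446.7168273925781), (72.37696838378906, 50.285823822021484), 30.068584442138672) [ 833.3 -279.9    9. ]
[array([229., 229.])]
[0.4805, 0.3463, 0.0083, 0.0003, -0.0006, -0.5585]
```

```bash
cat >> h.py <<'E'
C=G+80*H
E
python3 - <<'E'
from h import *
print(C,rel([*C[:2],225],Rdown(-66.4)))
E
```

```text
[548.60901836 295.0279226    0.        ] [0.4932, 0.3356, 0.0583, -0.0006, -0.0003, 0.4415]
```

Emit:
{"name": "play_rows", "arguments": {"plan": [[0.49,0.336,0.058,0,0,0.4415],[0.49,0.336,0.058,0,0,0.4415],[0.49,0.336,0.058,0,0,0.4415],[0.49,0.336,0.058,0,0,0.4415],[0.49,0.336,0.058,0,0,0.4415]], "fingers": 0.1}}

```text
t: 19.12
tool_pos: [548.5, 290.7, 226.3]
eef_rot: [0.0, 0.898, 0.44, 0.0]
force: [0.2, 0.2, 0.8]
grip_width: 0.553
gripper_force: 0.0
```

```bash
python3 - <<'E'
from h import *
print(rel([*C[:2],225],Rdown(-66.4)))
E
```

```text
[0.0069, -0.0051, 0.0026, 0.0001, -0.0002, 0.1587]
```

Emit:
{"name": "play_rows", "arguments": {"plan": [[0,0,0,0,0,0.158],[0,0,0,0,0,0.158],[0,0,0,0,0,0.158],[0,0,0,0,0,0.158],[0,0,0,0,0,0.158]]}}

```text
t: 19.75
tool_pos: [548.2, 288.8, 227.2]
eef_rot: [-0.0, 0.978, 0.209, 0.001]
force: [0.4, -0.7, -1.0]
grip_width: 0.548
gripper_force: 0.0
```

```bash
python3 - <<'E'
from h import *
s=arm.read_state(); c=arm.capture('wrist'); save('w6',c['img']); np.savez('w6',s=s,c=c); print(s['tool_pos'],s['eef_rot'])
print('exp',wproj(c,s,C+UP*91.5),wproj(c,s,C+UP*60))
g=cv2.cvtColor(c['img'],cv2.COLOR_RGB2GRAY); m=(g<45).astype(np.uint8)
n,l,st,ce=cv2.connectedComponentsWithStats(m)
for i in range(1,n):
    if st[i,4]>150: print(st[i],ce[i].round(1))
# coarse gray print around expected
x,y=map(int,wproj(c,s,C+UP*91.5)); print(g[y-60:y+64:6,x-60:x+64:6])
E
```

```text
[548.17468342 288.81237318 227.15658   ] [-2.68954286e-04  9.77850974e-01  2.09301051e-01  6.85455925e-04]
exp (np.float64(311.5178560514708), np.float64(229.4488443520378)) (np.float64(312.12299463637953), np.float64(221.33371062474936))
[125   0  50  34 523] [143.7  11.2]
[ 161    0  348  128 9455] [381.6  52.3]
[550   0  42  40 780] [567.9  20.2]
[ 556    0   84  199 8944] [606.2 103.7]
[194   7  27  12 192] [206.4  12.4]
[ 221  132   26  151 1132] [236.1 180.2]
[381 175  14 115 670] [387.  251.6]
[277 179  11  80 209] [279.3 213.6]
[317 179  21  10 156] [326.7 183.2]
[340 179  13  80 234] [348.7 212.4]
[208 180   9  22 152] [212.5 191.2]
[431 188  33  89 347] [446.9 231.6]
[ 291  191   47   68 1885] [313.8 226.5]
[ 441  197   54  100 2364] [466.6 244. ]
[514 227  35  82 174] [531.2 267.3]
[549 246  53  70 807] [578.2 281.2]
[    7   288   633   192 65904] [310.8 415. ]
[[ 96 103 117 120 124 134  99  98 101 101 101 101 100 101 104 102  99 100
  101  99 200]
 [124 133 128 130 129 132 129 125  99 100 100 100  99  99 103 103  97 100
  100  99 189]
 [123 131 127 131 131  17 193 162  1
[... 955 characters left out ...]
4  91  96 240 239 239 239 217  27  25 247 249 249 249 233  97
   98  98  98]
 [ 97  98  93  93  96 188 218 219 185 250  26  22 215 242 242 244 155  95
   99  98  98]
 [ 97  98  93  93  95  95 127 155  87  89 183 159  88  86 187 117  69  94
   98  97  99]
 [126 128 121 121 123 127 124 127  93  98  96  96  98  95  95  98  94  93
   99  96  99]
 [123 123 123 120 122 129 124 126  92  96  96  97  98  96  93  97  94  93
   98  95  91]
 [125 126 122 121 121 128 124 126 100  97  95  95  98  96  93  98  95  93
   98  95  97]
 [ 69  89  87  89 102 118 116 120  90  95  94  93  97  95  91  96  94  94
   99  96  97]
 [ 53  46  55  54  57  56  56  56  51  48  47  47  48  47  47  47  48  48
   47  47  48]]
```

```bash
python3 - <<'E'
from h import *
d=np.load('w6.npz',allow_pickle=True); s=d['s'].item(); c=d['c'].item(); g=cv2.cvtColor(c['img'],cv2.COLOR_RGB2GRAY)
print(np.arange(288,342,2))
for y in list(range(186,266,4)): print(y,g[y,288:342:2])
E
```

```text
[288 290 292 294 296 298 300 302 304 306 308 310 312 314 316 318 320 322
 324 326 328 330 332 334 336 338 340]
186 [112 115 113 100  13  18  17  18  17  18  19 114 113 115 112 121  39  16
  16  19  19  18  16  85 113 118 106]
190 [211 211 211 211 211 210 209 208 208 208 208 204 205 102 165 166 168 168
 166 163 163 160 155 151 145 142 141]
194 [250 250 249 249 250 249 249 250 249 250 253 255 253   0 155 181 181 182
 181 181 181 180 180 181 181 181 181]
198 [250 249 250 249 249 249 247 239 241 197 165   8  11  11  24 194 184 182
 181 180 181 180 180 181 180 180 181]
202 [250 251 242 240 240 238 142  91   4  12  13   9 114  84  15  14  16  11
  19 143 185 182 181 181 181 182 182]
206 [239 240 240 242 195  13  16  22  23   8  18  17 253 237  18  12  12  18
  18  18  15  37 160 181 180 180 180]
210 [239 239 245 101  18  24  24  23  22  23  24  10 252 239  21  27  20  16
  19  17  18  20  10 109 183 179 180]
214 [240 244  72  20  25  24  24  24  21  24  26  16 250 238  20  27  20  16
  18  16  18  18  17  17  93 177 252]
218 [244 251  17  22  25  24  23  24  21  25  26  22 181 154  23  27 
[... 610 characters left out ...]
0 250 250]
242 [240 240 239 239 240 242 230  89  24  20  26  27  27  28  26  26  22  13
  16 154 251 252 250 249 249 249 250]
246 [239 239 239 239 239 239 239 240 246 106  24  28  27  27  27  28  18 179
 253 250 249 249 249 249 249 249 250]
250 [239 239 239 240 239 239 239 238 241 161  23  28  27  27  25  26  18 177
 252 249 249 250 249 250 249 249 249]
254 [160 167 165 145   5  10   6   6   7  11  23  22  21  21  21  22  23   9
   3  65  64  62 118 190 190 189 185]
258 [188 188 185 132  19  24  25  26  30  24  48 186 186 185 187  74  25  26
  25  21  21  19  72 186 188 183 182]
262 [109 109 112  96  95  98  91  95  97  97  97  97  94  94  97  96 101  97
  99  99  97  96  99  97  88  93  96]
```

```bash
cat >> h.py <<'E'
E
python3 - <<'E'
from h import *
d=np.load('w6.npz',allow_pickle=True); s=d['s'].item(); c=d['c'].item()
for p in ((313.5,201),(313.5,227),(313.5,252)):
    P=wcast(c,s,*p,91.5); print(P, (P-G)@H,(P-G)@np.cross(UP,H))
P=wcast(c,s,313.5,227.5,91.5); print(rel([P[0],P[1],120],Rdown(-66.4)),rel([P[0],P[1],70],Rdown(-66.4)))
E
```

```text
[569.32739006 302.62392791  91.5       ] 102.0265970167972 -1.333883905916928
[550.98535889 294.42567442  91.5       ] 81.93648040837039 -1.5032434175921132
[532.81251861 286.3133468   91.5       ] 62.03580437718395 -1.6615990755784114
[0.0084, -0.008, 0.2149, -0.0001, -0.0006, 0.003] [0.0082, -0.0079, 0.3149, -0.0001, -0.0006, 0.003]
```

Emit:
{"name": "play_rows", "arguments": {"plan": [[0.008,-0.008,0.1,0,0,0.003],[0.008,-0.008,0.18,0,0,0.003],[0.008,-0.008,0.215,0,0,0.003],[0.008,-0.008,0.215,0,0,0.003],[0.008,-0.008,0.215,0,0,0.003]]}}

```text
t: 20.42
tool_pos: [552.0, 294.9, 122.7]
eef_rot: [-0.001, 0.979, 0.204, 0.003]
force: [0.4, 0.5, 0.3]
grip_width: 0.55
gripper_force: 0.0
```

Emit:
{"name": "play_rows", "arguments": {"plan": [[0,0,0,0,0,0],[0,0,0,0,0,0]]}}

```text
t: 20.68
tool_pos: [551.4, 294.7, 121.9]
eef_rot: [-0.001, 0.979, 0.204, 0.002]
force: [-0.3, 0.2, -0.1]
grip_width: 0.555
gripper_force: 0.0
```

```bash
python3 - <<'E'
from h import *
s=arm.read_state(); c=arm.capture('wrist'); save('w7',c['img']); np.savez('w7',s=s,c=c); print(s['tool_pos'],s['force'])
g=cv2.cvtColor(c['img'],cv2.COLOR_RGB2GRAY)
u,v=wproj(c,s,[550.5,294.4,91.5]); print(u,v); u=int(u)
for y in range(int(v)-60,int(v)+70,8): print(y,g[y,u-40:u+42:3])
print(rel([550.5,294.4,69],Rdown(-66.4)))
E
```

```text
[551.41174754 294.66035949 121.91242563] [-0.33114417  0.17977219 -0.13812866]
318.9225200778913 283.7092371351899
223 [255 255 255 255 255 255 255 255 255 255 255 255 255 250   8 210 207 206
 207 207 206 206 206 206 206 206 206 207]
231 [254 254 254 254 254 254 254 254 254 254 214 211  83  19   9 190 206 207
 206 207 206 206 207 205 206 206 207 207]
239 [254 254 254 249 250 250 254 168  21  14  17  11  13  15  17  15  22  20
  19  10 204 206 205 206 206 206 206 206]
247 [250 250 250 250 255   6  22  27  30  29  13  25  64 255 201  24  16  17
  20  21  23  27  17 192 205 205 205 206]
255 [250 250 251 154  24  29  30  29  30  25  25  25   8 255 239  24  27  23
  22  22  19  20  20  25  12 211 201 233]
263 [ 20 255 254  24  29  30  28  29  30  26  31  32  24 255 255  30  32  25
  20  19  21  21  21  20  23  64 241 254]
271 [ 72 243 159  30  29  28  29  29  28  27  30  33  33  24  26  32  31  26
  18  21  20  19  21  21  28  49 247 254]
279 [250 250 251  11  28  28  28  29  28  30  29  33  33  34  34  33  31  25
  19  21  20  20  20  32  25 255 254 254]
287 [250 250 250 250 255  37  29 
[... 335 characters left out ...]
6 205 209 219  93  67  71  72  74  19  32  35  35  32  32  31  29
  15  71  69 115 125 229 227 225 212 164]
319 [142 144 145 146 148 147 151 112 112 113 115  29  36  34  33  32  31  28
  61 116 114 113 116 113 136 139 111 116]
327 [143 145 147 146 147 147 150 111 112 114 115 115 113 115 116 113 117 113
 117 117 115 114 118 114 112 113 114 116]
335 [142 144 147 145 149 147 151 111 111 114 115 114 115 116 115 113 118 115
 117 116 115 114 118 113 111 115 115 115]
343 [65 66 66 56 54 56 54 55 56 55 54 55 55 54 54 55 55 56 56 55 56 56 55 56
 56 56 56 55]
351 [65 66 66 66 66 65 65 67 66 58 58 58 58 58 57 57 58 57 58 57 59 58 57 59
 58 58 57 56]
[-0.0019, -0.0001, 0.1051, -0.0001, -0.0014, -0.0004]
```

Emit:
{"name": "play_rows", "arguments": {"plan": [[-0.001,0,0.04,0,-0.001,0],[-0.001,0,0.075,0,-0.001,0],[-0.001,0,0.095,0,-0.001,0],[-0.001,0,0.103,0,-0.001,0],[-0.001,0,0.103,0,-0.001,0]]}}

```text
t: 21.35
tool_pos: [550.3, 294.2, 68.6]
eef_rot: [-0.0, 0.979, 0.204, -0.001]
force: [0.0, -0.5, 0.2]
grip_width: 0.549
gripper_force: 0.0
```

Emit:
{"name": "play_rows", "arguments": {"plan": [[0,0,0,0,0,0],[0,0,0,0,0,0],[0,0,0,0,0,0],[0,0,0,0,0,0]], "fingers": -0.62}}

```text
t: 21.85
tool_pos: [550.4, 294.2, 69.1]
eef_rot: [-0.0, 0.979, 0.204, -0.0]
force: [-1.1, 0.1, 0.2]
grip_width: 0.191
gripper_force: 0.0
```

```bash
python3 - <<'E'
from h import *
s=arm.read_state(); print(s['tool_pos'],s['force'],s['moment'],s['joints'])
print(rel([550.5,294.4,69],Rdown(-66.4)))
E
```

```text
[550.4148103  294.2466929   69.13967264] [-1.07053869  0.07422892  0.15406552] [-0.01018614  0.00484615  0.01656019] [4.04870086e-01 2.17012506e-01 1.83306660e+00 2.03952108e-04
 1.09171465e+00 1.56489960e+00]
[0.0003, -0.0002, 0.0003, -0.0001, 0.0001, -0.0004]
```

Emit:
{"name": "play_rows", "arguments": {"plan": [[0,0,0,0,0,-0.055],[0,0,0,0,0,-0.11],[0,0,0,0,0,-0.165],[0,0,0,0,0,-0.22],[0,0,0,0,0,-0.275]]}}

```text
t: 22.48
tool_pos: [549.8, 293.9, 69.0]
eef_rot: [-0.0, 0.802, 0.597, -0.001]
force: [-1.6, -0.4, 2.7]
grip_width: 0.191
gripper_force: 3.4
```

Emit:
{"name": "play_rows", "arguments": {"plan": [[0,0,0,0,0,-0.055],[0,0,0,0,0,-0.11],[0,0,0,0,0,-0.165],[0,0,0,0,0,-0.22],[0,0,0,0,0,-0.26]]}}

```text
t: 23.1
tool_pos: [549.1, 294.3, 68.7]
eef_rot: [-0.002, 0.5, 0.866, -0.001]
force: [-6.4, 1.5, 2.8]
grip_width: 0.193
gripper_force: 2.6
```

Emit:
{"name": "play_rows", "arguments": {"plan": [[0,0,0,0,0,0],[0,0,0,0,0,0],[0,0,0,0,0,0],[0,0,0,0,0,0]]}}

```text
t: 23.6
tool_pos: [549.1, 294.3, 68.6]
eef_rot: [-0.001, 0.502, 0.865, -0.001]
force: [-5.1, 0.0, 3.7]
grip_width: 0.192
gripper_force: 2.5
```

```bash
python3 - <<'E'
from h import *
s=arm.read_state(); print(s['tool_pos'],s['force'],s['moment'],s['joints'])
c=arm.capture('wrist'); g=cv2.cvtColor(c['img'],cv2.COLOR_RGB2GRAY); save('w8',c['img'])
print(rel([550.5,294.4,69],Rdown(23.6)))
E
```

```text
[549.1219295  294.2672666   68.62956301] [-5.06211197  0.04579929  3.68660491] [ 0.00432352  0.9279565  -0.06049598] [ 4.05349631e-01  2.17008921e-01  1.83404679e+00  1.14570806e-03
  1.09378605e+00 -1.13704078e-01]
[-0.0011, 0.0025, -0.0007, -0.001, -0.0004, 0.034]
```

Emit:
{"name": "play_rows", "arguments": {"plan": [[0,0,0,0,0,0.034],[0,0,0,0,0,0.034]]}}

```text
t: 23.9
tool_pos: [550.3, 294.1, 68.8]
eef_rot: [-0.0, 0.547, 0.837, -0.0]
force: [-1.4, -0.3, -0.4]
grip_width: 0.186
gripper_force: 0.8
```

Emit:
{"name": "play_rows", "arguments": {"plan": [[0,0,0,0,0,0],[0,0,0,0,0,0],[0,0,0,0,0,0]], "fingers": 0.1}}

```text
t: 24.28
tool_pos: [550.6, 294.3, 69.1]
eef_rot: [-0.0, 0.547, 0.837, 0.0]
force: [0.4, 0.1, 0.4]
grip_width: 0.549
gripper_force: 0.0
```

Emit:
{"name": "play_rows", "arguments": {"plan": [[0,0,-0.04,0,0,0],[0,0,-0.12,0,0,0],[0,0,-0.2,0,0,0],[0,0,-0.3,0,0,0],[0,0,-0.3,0,0,0]]}}

```text
t: 24.9
tool_pos: [553.5, 295.6, 227.4]
eef_rot: [0.003, 0.547, 0.837, 0.005]
force: [0.2, -1.0, 0.1]
grip_width: 0.548
gripper_force: 0.0
```

Emit:
{"name": "play_rows", "arguments": {"plan": [[0,0,0,0,0,0],[0,0,0,0,0,0]]}}

```text
t: 25.15
tool_pos: [549.6, 293.9, 217.3]
eef_rot: [-0.001, 0.547, 0.837, -0.001]
force: [0.9, -0.1, 0.2]
grip_width: 0.552
gripper_force: 0.0
```

```bash
python3 - <<'E'
from h import *
s=arm.read_state(); c=arm.capture('wrist'); save('w9',c['img']); print(s['tool_pos'],s['t'])
g=cv2.cvtColor(c['img'],cv2.COLOR_RGB2GRAY)
u,v=wproj(c,s,[550.5,294.4,91.5]); print(u,v); u=int(u);v=int(v)
for y in range(v-40,v+44,4): print(y,g[y,u-42:u+44:3])
# white pointer within dark disc
Hn=np.cross(UP,H)
for n,d in (('x',H),('+y',Hn)): print(n,wproj(c,s,np.array([550.5,294.4,91.5])+16*d))
# cover angle: lip corner vs scene: print predicted; bluish-grey check
sc=arm.capture('scene'); t=arm.capture('top'); save('s9',sc['img'])
for a in (1.6,1.85): 
    for l in (-70,70):
        p=G+H*(160-155*np.cos(a))+UP*(94+155*np.sin(a))+Hn*l; q=[int(round(k)) for k in proj(sc,p)]; r=[int(round(k)) for k in proj(t,p)]; print(a,l,q,sc['img'][q[1],q[0]],r,t['img'][r[1],r[0]])
E
```

```text
[549.55208885 293.88596976 217.33667514] 25.15
320.1055171289063 237.88287425183813
197 [134 118 248 250 250 251 240 240 240 240 240 242  93 245 132 253 250 250
 250 250 250 250 250 250 247  41 102  73  96]
201 [188 167 249 250 250 251 240 240 240 240 240 241 201  55 132 241 251 250
 250 250 250 250 250 250 244 113 105 190  94]
205 [188 189 252 250 250 251 240 240 240 241 249 184  17  17  10 157 252 245
 250 250 250 250 250 250 242 113 110 179  96]
209 [ 16  24 254 250 250 251 240 241 235  14  26  18  22 244  28   9  14   4
 139 248 251 250 250 250 243  13  12  81 103]
213 [ 22  26 254 250 250 251 242  32  38  24  24  23  13 255  32  10  17  18
  16  23 177 186 252 250 241  15  29  76  95]
217 [ 29  27 255 250 250 241 113  37  24  23  22  29  14 254  38  21  16  17
  17  14  48 181 176 240 230  17  17  80  97]
221 [ 17  32 255 250 250 251  28  24  25  23  22  28  14 254  17  22  16  17
  18  19  16 141 181 180 156  11  14  82 101]
225 [186 184 255 250 250 141  31  27  24  25  24  28  22 154  24  22  17  16
  17  17  16 103 181 182 159 113 113 104  95]
229 [184 183 255 250 251  56  28
[... 1218 characters left out ...]
  98  97  97 121 114 109 128 115 118 118 116 114 120 118
 117 118  95  96  95  94  95  95  94  93  94]
273 [ 96  97  97  97  96  96  96 120 214 217 222 222 221 225 220 219 225 223
 222 226  96 109 106 123  91 124 138 111 136]
277 [100 101  98 100 100 100 100 118 225 218 222 222 221 225 216 218 220 221
 216 217  97 186 187 186 187 186 187 186 187]
x (np.float64(341.60273426675076), np.float64(237.96584972313173))
+y (np.float64(320.20133831131824), np.float64(216.72136547135827))
1.6 -70 [222, 209] [40 43 45] [229, 171] [50 45 41]
1.6 70 [204, 241] [117 126 127] [175, 194] [67 66 47]
1.85 -70 [207, 210] [53 57 54] [223, 159] [50 48 44]
1.85 70 [188, 242] [113 122 121] [170, 181] [107 104  77]
```

```bash
python3 -c "
from rig import arm
print(arm.sign_off())"
```

```text
the job is handed in; nothing more can be done
None
```

I levered the cover off with the scraper and swung it back to about its stop. The scraper is lying flat where it was picked up, the handle is at the ring mark (off), and I handed the job in at about 25 s. The sign-off returned no verdict.

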